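Load three grinding balls from the clicking dispenser

ROBOT

A 6-joint arm with a two-finger parallel gripper is mounted at the origin on the work surface. World frame = base frame: x ahead of the robot, y to its left, z up, the work surface at z = 0. Lengths are in mm, angles in rad, forces in N, time in s.
With the tool pointing down it reaches from about 275 to 825 mm from the base axis. Payload 5.2 kg.
Tool frame: the origin (TCP) lies at the very end of the fingers, on their centre line; the grasp point (between the pads) lies 19 mm behind it; z points along the fingers, y is the line along which they close (so a half turn about z gives the same grasp; the last joint's range is limited). The gripper opens to 93 mm and grips with 3 to 60 N. Pads are 15 mm wide; open, the fingers measure 128 mm over their backs; the gripper's body (75 mm by 188 mm) begins 65 mm behind the grasp point.
Start: joints at [-1.469, 0.259, 1.535, -0, 1.348, -0.203], TCP at [165.077, -524.647, 192.753] pointing down, gripper open.
Joint ranges: [-3.14, 3.14], [-0.91, 2.08], [0.19, 2.58], [-1.22, 4.36], [0.22, 2.71], [-3.12, 3.12]. Speed limits (rad/s): [2.57, 2.57, 3.14, 3.14, 3.14, 3.14].

INTERFACE

Orientations are given as [roll, pitch, yaw] about the fixed x, y, z axes, in that order (R = Rz(yaw) Ry(pitch) Rx(roll)).
In Python, from bench import robot gives the robot as it stands. The module is installed in compiled form; this text tells all that it offers. Calls block until the motion is done:
- robot.move_ptp(position, orientation): joint-space move of the TCP to a pose.
- robot.move_linear(position, ori=None, speed=150, f_stop=None): straight line of the TCP; ori=None keeps the orientation; speed is the mean speed in mm/s. With f_stop (N) it stops when the force on the tool has changed by that much, and returns True; else False.
- robot.move_j(angles): joint-space move.
- robot.move_gripper(opening): opening from 0.0 (shut) to 1.0 (fully open); the grip force is fixed at half the most; returns when the fingers have stopped.
- robot.sleep(seconds).
- robot.inverse_kinematics(position, orientation): joint angles nearest the present ones, or None.
- robot.get_image(name): name is "scene" or "top" or "wrist"; returns a dict with "img" (420x560x3 uint8, blue, green, red), "fovy" (degrees; the focal length in pixels is half the picture's height over the tangent of half this angle, whatever the lens; pixels are square), "cx", "cy" (the principal point, pixels), "k1" (the pictures are not rectified: a ray, as slopes to the right and down, at radius r is drawn at 1 + k1 r^2 times it, then the intrinsics apply), "eye" and "orientation" of the camera in the world. Camera axes: x right, y down, z forward; pixel columns grow to the right and rows downward; lengths in mm; the calibration is good to about 2 mm. A picture is of the moment at which its call begins. There is no depth.
A pose or a line that the arm cannot do raises robot.MotionError and nothing moves.
- robot.hand_in(): hands the job in; it is judged then, once.
Readings, each from a call of its own:
- robot.current_t(): time.
- robot.current_qpos(): joint angles.
- robot.current_joint_vel(): joint speeds.
- robot.current_joint_efforts(): joint torques, N m.
- robot.current_tcp_pos(): TCP position.
- robot.current_eef_rot(): TCP orientation.
- robot.current_contact_force(): force on the tool from outside, world axes, zero at the start.
- robot.current_ft_torque(): the same for the moment, N m.
- robot.current_gripper_width(): opening from 0.0 (shut) to 1.0 (fully open).
- robot.current_finger_force(): force on a finger pad.
Only numpy, scipy, OpenCV 4.12 (cv2) and the standard library are available. Lean on these libraries where they do the work, as an engineer would, in place of code of your own. Each camera call takes 0.05 s, during which the arm holds its last target. There are 200 camera calls.

TASK

Slide the empty steel grinding bowl under the spout of the ball dispenser. Then turn the red paddle knob exactly three clicks, clockwise as seen from the robot, so that three balls drop into the bowl, and leave the bowl standing there with the balls and the knob resting in its third click. Leave the petri dish beside the spout where it is.

Things in the scene. Friction and masses are not known exactly. Their poses are not given: they have to be found in the camera images.
- dispenser: White gravity dispenser for grinding balls, fixed to the bench. Origin at bench level under the middle of the ball drum; its -x axis points out of its front, towards the robot give or take 0.2 rad; y is to the left as seen from the robot, z up. Foot x -70 to +90 mm, 120 mm wide, 12 mm thick. Drum 92 mm wide, 163 to 248 mm high, front face at x = -17 mm
- tube_top (a point): Top of the dispenser's clear upright magazine tube (28 mm square, black cap 34 mm square), 347 mm above the dispenser's origin
- chute_mid (a point): Middle of the floor of the chute, 48 mm wide and open above, that slopes down from the drum to the spout under the knob. Its walls are at most 100 mm high at the spout, 120 mm under the knob and 172 mm at the drum
- knob_hub (a point): Centre of the red paddle knob in front of the drum, on its level axis (the dispenser's x axis), 205 mm above the bench and 90 mm in front of the dispenser's origin; same axes as the dispenser. Hub 34 mm across, 24 mm long. Six flat paddles stick out radially to 52 mm from the axis, each 8 mm thick in the turning direction, 16 mm wide along x, 60 degrees apart. Nothing stands above it
- paddle_start (a point): Fixed point, same axes as the dispenser: where the tip of the knob's upper-left paddle is in every click position (26 mm to the left, +y, and 45 mm above the hub). In every click position two paddles stand 30 degrees left and right of straight up, two level, two down. Sweeping the upper-left paddle across the top to where the upper-right one stood is one click
- knob (a joint): Angle of the knob, rad: 0 at the start, growing clockwise as seen from the robot (top paddle goes to the right, -y). It clicks every 1.047 rad (60 degrees): it holds itself at 0, 1.047, 2.094, 3.142 ... and snaps on to the next position once pushed past half-way, giving out one ball. Needs about 0.14 N m, 4 N at a paddle. A stop blocks it below 0
- spout (a point): Centre of the lower opening of the spout, 66 mm above the bench, 163 mm in front of the dispenser's origin; balls fall out straight down. Opening 36 x 40 mm, its outside 48 mm square, walls up to 98 mm above the bench; same axes as the dispenser
- bowl_center (a point): Centre (half-way up, 25 mm above the bench) of the loose straight-sided steel grinding bowl, open above, outer diameter 110 mm, height 50 mm, wall 5 mm, floor 6 mm, 0.3 to 0.65 kg; it slides on the bench and fits upright under the spout
- bowl: The same bowl; origin at the centre of its underside, z up
- ball1_center (a point): Centre of the brown-orange agate ball, 20 mm in diameter, 12 g, that the dispenser gives out first
- ball1: The same ball; its origin turns with it, use the centre
- ball2_center (a point): Centre of the brown-orange agate ball, 20 mm in diameter, 12 g, that the dispenser gives out second
- ball2: The same ball; its origin turns with it, use the centre
- ball3_center (a point): Centre of the brown-orange agate ball, 20 mm in diameter, 12 g, that the dispenser gives out third
- ball3: The same ball; its origin turns with it, use the centre
- ball4_center (a point): Centre of the brown-orange agate ball, 20 mm in diameter, 12 g, that the dispenser gives out fourth (must stay in the dispenser)
- petri_mid (a point): Bystander, to be left alone: closed petri dish, 94 mm across, 16 mm high, beside the spout on the side away from the bowl; this point is on its middle
Things that resemble listed ones, but are neither listed nor needed, are in the scene too. Of the things shaped like the bowl, the bare steel one is meant.

How it is judged (in metres and radians):
On the way, in this order (a step that is already met when the one before it is completed fails the run):
1. the bowl stands under the spout (horizontal distance between bowl_center and spout below 0.04 m and angle between bowl_center's own z axis and vertical below 0.15 rad and height (world z) of bowl_center below 0.03 m), for 0.2 s.
2. the first ball is in the bowl (horizontal distance between ball1_center and bowl_center below 0.052 m and height (world z) of ball1_center below 0.05 m), for 0.2 s.
At the end, for the whole second after the job is handed in: The bowl stands upright on the bench, at rest, its centre within 40 mm (horizontally) of the spout's; the first three balls lie at rest inside it and the fourth is still in the dispenser; the knob rests in its third click (within 0.2 rad of 3.14) (all of step 1 and all of step 2 and linear speed of bowl below 0.02 m/s and linear speed of each of ball1, ball2, ball3 below 0.05 m/s and horizontal distance between each of ball2_center, ball3_center and bowl_center below 0.052 m and height (world z) of each of ball2_center, ball3_center below 0.05 m and height (world z) of ball4_center above 0.15 m and value of joint knob between 2.94 and 3.34 rad and velocity of joint knob between -0.1 and 0.1 rad/s); the robot touches nothing.
It fails at once if the knob is turned on to a fourth click (value of joint knob above 3.75 rad).
It fails at once if the petri dish is moved by more than 25 mm (distance of petri_mid from where it was at the start of the episode above 0.025 m).
It also fails if it takes over 61 s, if anything falls off the work surface, if the arm or the gripper's body presses on something with over 40 N, if the wrist force passes 120 N, or if a joint passes its speed limit or range.

## Working session

There is one attempt and no reset: what is moved stays moved. The work goes in short steps, each a Python script; the robot and the scene stay as the last script left them, time stands still between calls to the robot, and variables do not carry over. Pictures are saved under pics/ and viewed, at most 10 in all, crops included, and the job is handed in when it is done.

```bash
mkdir -p pics
cat > h.py <<'E'
import numpy as np, cv2, json
from scipy.spatial.transform import Rotation as R
from bench import robot
def cam(n,save=None):
    d=robot.get_image(n)
    if save: cv2.imwrite('pics/'+save+'.png',d['img'])
    return d
def K(d):
    f=d['img'].shape[0]/2/np.tan(np.radians(d['fovy'])/2)
    return np.array([[f,0,d['cx']],[0,f,d['cy']],[0,0,1.]]),np.array([d['k1'],0,0,0.])
def rot(d): return R.from_euler('xyz',d['orientation']).as_matrix()
def ray(d,px):
    k,D=K(d); u=cv2.undistortPoints(np.array([[px]],float),k,D)[0,0]
    return rot(d)@np.array([u[0],u[1],1])
def at_z(d,px,z):
    r=ray(d,px); e=np.array(d['eye']); return e+r*(z-e[2])/r[2]
def proj(d,P):
    k,D=K(d); p=(rot(d).T@(np.atleast_2d(P)-np.array(d['eye'])).T).T
    return cv2.projectPoints(p,np.zeros(3),np.zeros(3),k,D)[0][:,0]
E
python3 - <<'E'
from h import *
import pickle
for n in('scene','top'):
    d=cam(n,n); pickle.dump(d,open(n+'.pkl','wb')); print(n,d['eye'],d['orientation'],d['fovy'],d['k1'],d['cx'],d['cy'])
E
```

```text
scene [1322.87114891   76.83527999  697.69545098] [-2.16215131e+00 -4.35963440e-04  1.67003085e+00] 55.064909607036 -0.07692710241392432 279.0868179085266 209.7789107704964
top [434.97621184  37.09913796 952.11805358] [-2.95767104 -0.01805679 -1.55860387] 54.01938945799117 -0.048450455224295134 267.6238983223575 214.97309046134117
```

View pics/scene.png

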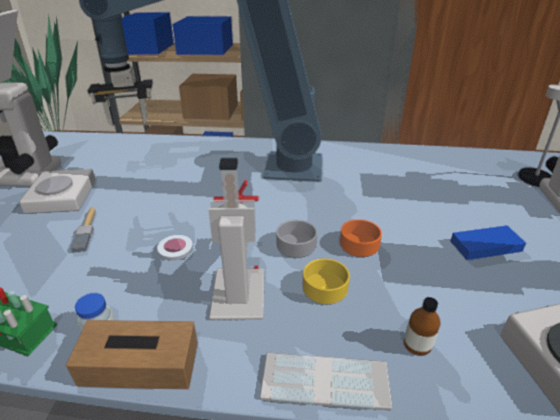

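View pics/top.png

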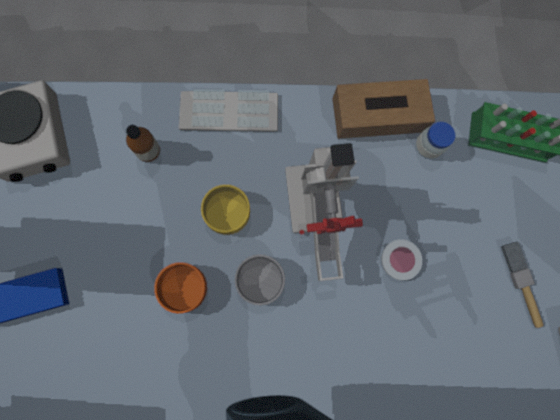

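The scene view shows the steel-grey bowl at about (296,238), the dispenser with its foot at (238,293) and its cap at (229,163), and the petri dish at (175,246). In the top view:
- **Bowl-shaped things:** bare grey (260,281), orange (181,289), yellow (226,209). I choose the grey one.
- **Dispenser:** cap (342,154), knob (333,226), spout (330,270).
- **Petri dish:** (403,260).

One close crop checks the choice and gives the corners.

Run:
```python
import cv2
a=cv2.imread('pics/top.png')[140:320,225:435]
cv2.imwrite('pics/ct.png',cv2.resize(a,None,fx=3.3,fy=3.3,interpolation=cv2.INTER_CUBIC))
a=cv2.imread('pics/scene.png')[150:330,150:330]
cv2.imwrite('pics/cs.png',cv2.resize(a,None,fx=3.3,fy=3.3,interpolation=cv2.INTER_CUBIC))
```

```text
(no output)
```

View pics/ct.png

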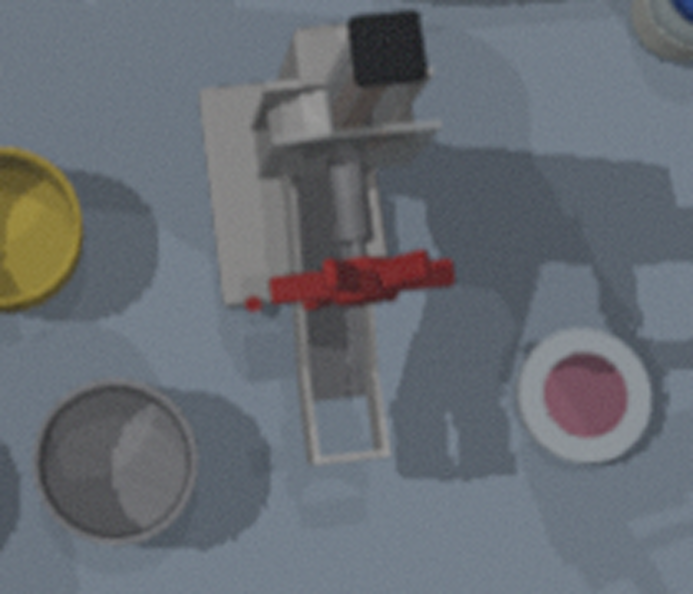

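View pics/cs.png

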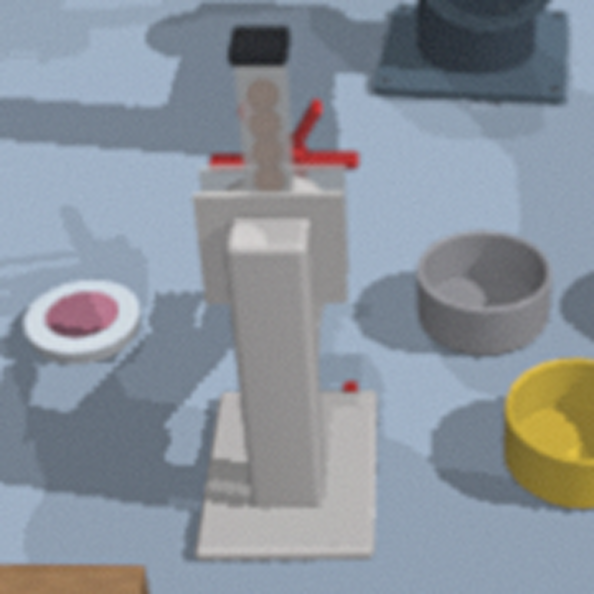

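The crop confirms a bare, empty steel bowl: rim centre at crop (116,462), radius 78. Spout front corners are at (312,463) and (389,457), foot-left corners at (201,92) and (224,303), and the petri dish at (585,395). I fit the dispenser pose from these.

```bash
cat >> h.py <<'E'
def T(p,P):
    x,y,a=p[:3]; c,s=np.cos(a),np.sin(a); P=np.atleast_2d(P).astype(float)
    return np.c_[x+c*P[:,0]-s*P[:,1],y+s*P[:,0]+c*P[:,1],P[:,2]]
E
python3 - <<'E'
from h import *
import pickle
from scipy.optimize import least_squares
t=pickle.load(open('top.pkl','rb'));s=pickle.load(open('scene.pkl','rb'))
f=lambda q,o:np.array(q)/3.3+o
to=np.array([225,140]);so=np.array([150,150])
tp=f([(312,463),(389,457),(224,303),(201,92)],to); tP=[(-187,24,98),(-187,-24,98),(-70,60,12),(90,60,12)]
sp=f([(197,549),(374,548),(376,393)],so); sP=[(90,-60,12),(90,60,12),(-70,60,12)]
r=lambda p:np.r_[(proj(t,T(p,tP))-tp).ravel(),(proj(s,T(p,sP))-sp).ravel()]
o=least_squares(r,[560,-60,0],loss='soft_l1');p=o.x;print(p,r(p).round(1))
print('spout',T(p,[-163,0,66]),'hub',T(p,[-90,0,205]),'hubpx',(proj(t,T(p,[-90,0,205]))-to)*3.3)
b=at_z(t,f((116,462),to),50);print('bowl',b, 'r',np.linalg.norm(at_z(t,f((194,462),to),50)-b), 'scene',at_z(s,f((484,272),so),50))
print('rim from spread',at_z(t,f((116,383),to),50),at_z(t,f((116,541),to),50))
print('petri',at_z(t,f((585,395),to),16),'scene',at_z(s,f((82,316),so),16))
print('foot',T(p,[(-70,60,0),(-70,-60,0)]))
np.save('p.npy',p)
E
```

```text
[646.30608062 -87.32694177  12.6835525 ] [ 0.2  0.6 -0.1 -0.1 -0.2  0.7 -1.1 -1.7 -1.1  0.5 -0.2  0.3  0.1 -1.7]
spout [[ 484.42392559 -106.38390588   66.        ]] hub [[556.92329564 -97.84919189 205.        ]] hubpx [[360.58663095 281.0537656 ]]
bowl [459.49964575  37.29483779  50.        ] r 51.24262300594573 scene [466.00983587  38.84221017  50.        ]
rim from spread [511.33939438  38.08719251  50.        ] [408.60421674  36.52223747  50.        ]
petri [ 509.86199555 -287.63890661   16.        ] scene [ 513.57804094 -285.48498646   16.        ]
foot [[ 569.77130333  -35.92239076    0.        ]
 [ 583.80097016 -155.09943741    0.        ]]
```

Run:
```python
from h import *
import pickle
t=pickle.load(open('top.pkl','rb'));p=np.load('p.npy');p[2]-=4*np.pi;np.save('p.npy',p);a=p[2]
c=at_z(t,np.array([388,48])/3.3+[225,140],347); d=c[:2]-p[:2]
print('cap in disp frame',np.cos(a)*d[0]+np.sin(a)*d[1],-np.sin(a)*d[0]+np.cos(a)*d[1])
b=np.array([462,38]); u=np.array([np.cos(a),np.sin(a)])
g=b-52.5*u
for yaw in(a+np.pi/2,a-np.pi/2): print(robot.inverse_kinematics([*g,28],[np.pi,0,yaw]))
qs=[robot.inverse_kinematics([*g,120],[np.pi,0,y]) for y in(a+np.pi/2,a-np.pi/2)]
yaw=[a+np.pi/2,a-np.pi/2][int(np.argmin([9 if q is None else abs(q[5]) for q in qs]))]
o=[np.pi,0,yaw]; np.save('yaw.npy',yaw)
robot.move_ptp([*g,150],o)
robot.move_gripper(0.42)
print(robot.move_linear([*g,28],speed=100,f_stop=8),robot.current_tcp_pos())
robot.move_gripper(0.0)
print(robot.current_gripper_width()*93,robot.current_finger_force(),robot.current_contact_force(),robot.current_t(),yaw)
cam('top','g1')
```

```text
cap in disp frame -1.7867555275627969 0.38205325149597846
[-1.95314924e-01  2.11717734e-01  2.06957638e+00 -4.44089210e-16
  8.60298541e-01 -3.12496812e-01]
[-1.95314924e-01  2.11717734e-01  2.06957638e+00 -4.44089210e-16
  8.60298541e-01  2.82909584e+00]
False [410.36756203  31.76360983  28.45516953]
0.43288375497563475 0.0 [ 0.44325577 -0.94694845 -0.62141556] 5.4167 1.6879782153797986
```

View pics/g1.png

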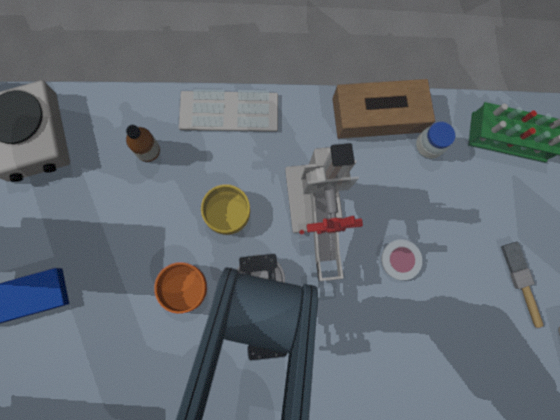

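The gripper is aligned as planned, but it closed on nothing: width 0.4 mm. I look with the wrist camera.

Run:
```python
from h import *
d=cam('wrist','w1');print(d['eye'],d['orientation'])
```

```text
[399.26116607 113.11447516 219.18477474] [ 2.84466778e+00 -1.84618017e-03  1.18471989e-01]
```

View pics/w1.png

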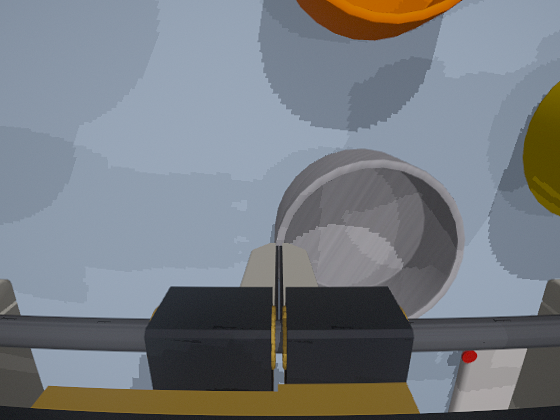

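The wrist view shows the shut fingers at (280,260) and the bowl's rim running roughly from 277 to 463 horizontally with its top at 157. I compute where the bowl is.

Run:
```python
from h import *
from scipy.optimize import least_squares
d=cam('wrist')
print(proj(d,[robot.current_tcp_pos()]))
pts=[(277,236),(463,236),(365,159),(300,187),(440,180),(445,285),(412,318)]
W=np.array([at_z(d,q,50)[:2] for q in pts]);print(W.round(0))
print(least_squares(lambda c:np.hypot(*(W-c[:2]).T)-c[2],[465,38,55],loss='soft_l1').x)
t=cam('top')
```

```text
[[279.48444233 240.19958655]]
[[407.  44.]
 [511.  56.]
 [447.  91.]
 [416.  73.]
 [489.  85.]
 [509.  24.]
 [495.  -1.]]
[459.80398641  40.28864268  53.47872565]
```

Run:
```python
from h import *
print(robot.current_gripper_width(),robot.current_finger_force())
P=np.array(robot.current_tcp_pos())
robot.move_linear(P+[0,-10,0],speed=30); print(robot.current_contact_force(),robot.current_gripper_width())
d=cam('wrist'); a=cv2.imread('pics/w1.png')
cv2.imwrite('pics/w2.png',np.hstack([a[130:420,180:500],d['img'][130:420,180:500]]))
```

```text
0.0075417394418732416 0.0
[-0.22497549  0.60410627 -0.72386897] 0.00814448710302119
```

View pics/w2.png

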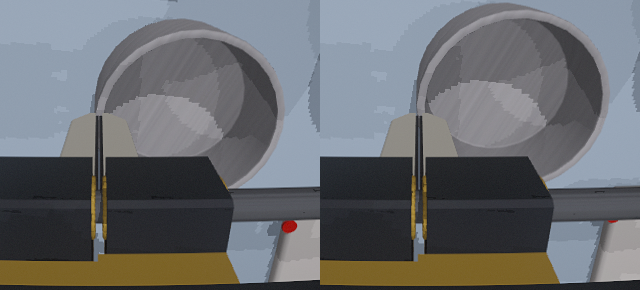

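The bowl stayed put and was not gripped. I change method: open the fingers inside the bowl and tow it to a spot in front of the spout. From there I push it in from the front with the open fingers as a V.

```bash
cat >> h.py <<'E'
def rim(d,guess):
    "bowl centre (z=50 rim) from grey pixels of the top view: fit of outline near a guess"
    c=proj(d,[[*guess,50]])[0]; return c
E
python3 - <<'E'
from h import *
p=np.load('p.npy');yaw=float(np.load('yaw.npy'));o=[np.pi,0,yaw]
P=np.array(robot.current_tcp_pos())
robot.move_gripper(0.42)
robot.move_linear([P[0],P[1],100],speed=150)
robot.move_gripper(0.25)
b=np.array([461,40.])
robot.move_linear([*b,100],speed=150)
print(robot.move_linear([*b,16],speed=120,f_stop=10),robot.current_tcp_pos()[2])
robot.move_gripper(0.68); print(robot.current_gripper_width(),robot.current_contact_force())
s=T(p,[-163-115,0,16])[0]
robot.move_linear(s,speed=120); print(robot.current_contact_force(),robot.current_tcp_pos(),robot.current_t())
d=cam('wrist'); t=cam('top'); cv2.imwrite('pics/st.png',np.hstack([d['img'][:,:],t['img'][:,200:440]]))
E
```

```text
False 16.514870826251276
0.6787278200158073 [ 0.14131351 -0.23155125  0.28519848]
[-0.74200702  1.01967907  4.03935037] [ 370.15418113 -119.76689233   16.02156279] 11.9583
```

View pics/st.png

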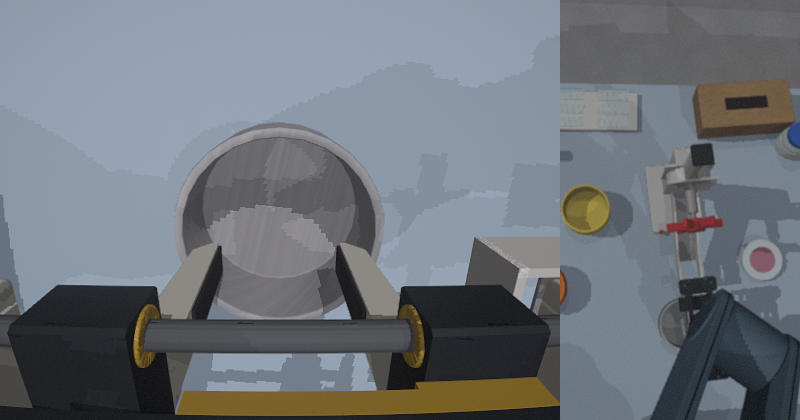

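The bowl hangs on the fingers, standing upright around (280,220) in the wrist view, in front of the spout. I release it, go round, and push it in.

Run:
```python
from h import *
from scipy.optimize import least_squares
p=np.load('p.npy');a=p[2]
d=cam('wrist')
W=np.array([at_z(d,q,50)[:2] for q in [(177,215),(383,215),(280,127),(280,318),(207,150),(350,148)]])
c=least_squares(lambda c:np.hypot(*(W-c[:2]).T)-c[2],[370,-110,55]).x
D=np.array([[np.cos(a),np.sin(a)],[-np.sin(a),np.cos(a)]])@(c[:2]-p[:2])
print('bowl',c,'disp frame',D)
assert abs(c[2]-55)<4 and abs(D[1])<30
P=np.array(robot.current_tcp_pos())
robot.move_gripper(0.45)
robot.move_linear([P[0],P[1],95],speed=200)
lat=D[1]
ors=[[np.pi,0,y] for y in(a,a+np.pi,a-np.pi)]
s=T(p,[D[0]-37-28,lat,90])[0]
best=min((q for q in ((robot.inverse_kinematics(s,o),o) for o in ors) if q[0] is not None),key=lambda q:abs(q[0][5]))
print(best)
robot.move_ptp(s,best[1]); robot.move_gripper(1.0)
print(robot.move_linear(T(p,[D[0]-65,lat,25])[0],speed=150,f_stop=10),robot.current_tcp_pos())
# centre laterally by a curved approach: engage, then straight to the spout line
robot.move_linear(T(p,[D[0]-37+12,lat,25])[0],speed=100)
robot.move_linear(T(p,[-203,0,25])[0],speed=80)
robot.sleep(.2)
print(robot.current_contact_force(),robot.current_tcp_pos(),robot.current_t())
d=cam('wrist'); t=cam('top'); cv2.imwrite('pics/st2.png',np.hstack([d['img'],t['img'][:,200:440]]))
```

```text
bowl [367.85228894 -99.90273096  52.88271167] disp frame [-278.01445546   20.06557093]
(array([-6.92151036e-01, -5.75336187e-02,  2.17388821e+00, -4.44089210e-16,
        1.02523807e+00,  7.61463403e-01]), [3.141592653589793, 0, np.float64(0.11718188858490208)])
False [ 303.42390407 -107.59533994   25.22204485]
[ 0.00620955 -0.28344461 -0.42142307] [ 444.46932603 -111.05211763   25.08745792] 18.275
```

View pics/st2.png

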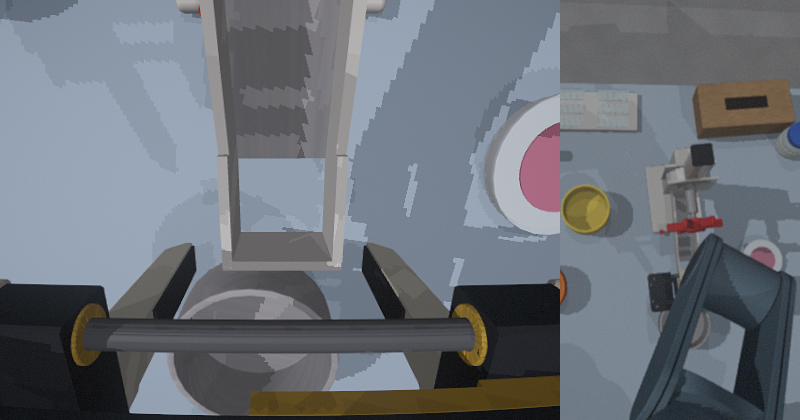

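The bowl is at about (254,350) in the wrist view, behind the fingers. I compute its position.

Run:
```python
from h import *
from scipy.optimize import least_squares
p=np.load('p.npy');a=p[2]
d=cam('wrist')
M=np.array([[np.cos(a),np.sin(a)],[-np.sin(a),np.cos(a)]])
D=lambda q,z:M@(at_z(d,q,z)[:2]-p[:2])
print(robot.current_gripper_width(),robot.current_finger_force(),'tool',M@(np.array(robot.current_tcp_pos())[:2]-p[:2]))
print('fingers z25',D((195,245),25),D((363,245),25))
for q in[(170,350),(338,350),(255,290),(185,315),(325,315)]: print(q,D(q,50))
print('spout front corners',D((222,269),98),D((341,265),98))
print(proj(d,T(p,[(-187,24,98),(-187,-24,98),(-163,0,0)])))
```

```text
1.0020504752455448 0.0 tool [-2.03070522e+02 -3.53111164e-02]
fingers z25 [-207.31617613   52.84729627] [-207.15680297  -53.45744852]
(170, 350) [-267.49726014   67.37260939]
(338, 350) [-266.79459104  -36.86788236]
(255, 290) [-224.21942423   13.46210475]
(185, 315) [-241.57086295   55.51671766]
(325, 315) [-241.15095296  -27.58246851]
spout front corners [-185.21091216   22.55946001] [-183.36482745  -24.97287575]
[[218.66364395 272.96474856]
 [338.04600818 273.13782453]
 [278.61330251 168.37355466]]
```

The bowl did not move (dispenser x −275, y 15). The fingers passed over it, so their tips seem to sit about 20 mm higher than the TCP reading. I check this by touching the bench in front of the bowl.

Run:
```python
from h import *
p=np.load('p.npy')
P=np.array(robot.current_tcp_pos())
robot.move_linear([*P[:2],95],speed=250)
s=T(p,[-340,15,95])[0]
robot.move_linear(s,speed=250)
robot.move_linear([*s[:2],28],speed=150)
print(robot.move_linear([*s[:2],-28],speed=25,f_stop=6),robot.current_tcp_pos(),robot.current_contact_force(),robot.current_t())
```

```text
True [ 306.92709914 -112.20906705  -25.6456552 ] [-0.99057533  0.45097951  6.06610829] 22.1
```

Contact came at TCP z = −25.6, so the real tips end 25 mm short of the TCP. From here I correct for that. I push with the tips low and the tool leaning back so its body clears the spout.

```bash
cat >> h.py <<'E'
p=np.load('p.npy'); a=p[2]; SH=25.3
def pose(tip,tilt,yaw):
    "tip in dispenser frame, tool leaning back by tilt -> TCP pose"
    ax=np.array([-np.sin(a),np.cos(a),0])
    Rm=R.from_rotvec(-tilt*ax)*R.from_euler('xyz',[np.pi,0,yaw])
    return T(p,tip)[0]+SH*Rm.apply([0,0,1]), Rm.as_euler('xyz')
E
python3 - <<'E'
from h import *
def go(tip,tilt,v,**k):
    P,o=pose(tip,tilt,a); return robot.move_linear(P,o,speed=v,**k)
for tip,ti in[((-300,13,17),.2),((-209,0,20),.5)]: print(robot.inverse_kinematics(*pose(tip,ti,a)))
go([-340,15,17],0,80)
go([-305,14,17],.1,100)
go([-270,8,18],.3,90)
go([-240,2,19],.5,90)
print(robot.current_contact_force())
go([-209,0,20],.5,60)
print(robot.current_contact_force(),robot.current_t())
go([-225,0,20],.5,100)
d=cam('wrist'); t=cam('top'); cv2.imwrite('pics/st3.png',np.hstack([d['img'],t['img'][:,200:440]]))
E
```

```text
[-0.78636257  0.12448264  2.36401217  0.3037399   0.54893649  0.41578595]
[-0.84993476  0.22079416  2.40799483  1.11515382  0.45507499 -0.40538616]
[-1.70491629  1.15724644 -1.57460573]
[-0.44804316 -1.36829554  0.08072437] 25.0083
```

View pics/st3.png

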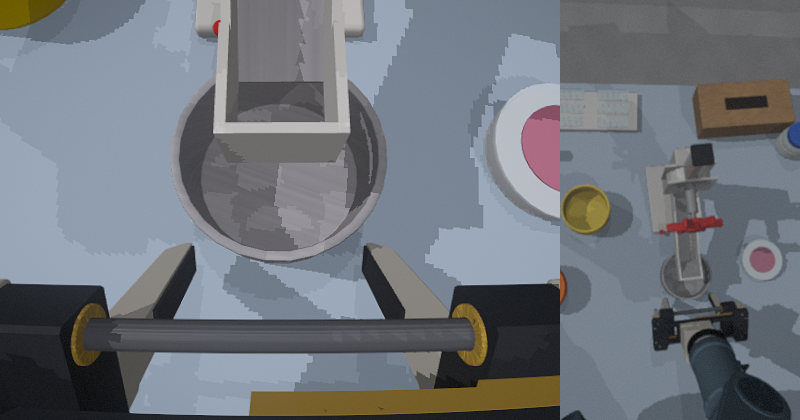

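The bowl now stands under the spout (rim 172–387 wide, bottom at row 262), upright and clear of the petri dish. I confirm that by numbers, then make the first click.

```bash
cat >> h.py <<'E'
M=np.array([[np.cos(a),np.sin(a)],[-np.sin(a),np.cos(a)]])
YK=float(np.load('yaw.npy'))
def go(tip,tilt,v,yaw=YK,**k):
    P,o=pose(tip,tilt,yaw); return robot.move_linear(P,o,speed=v,**k)
def tube():
    "height of the brown ball column in the clear tube, scene camera"
    d=cam('scene'); b,g,r=[d['img'][...,i].astype(int) for i in range(3)]
    z=np.arange(250,346,2); px=proj(d,T(p,np.c_[0*z-0,0*z,z])).round().astype(int)
    v=[(r-b)[y,x-2:x+3].mean() for x,y in px]
    return z,np.round(v).astype(int)
def click():
    go([-98,52,233],.4,150)
    f=[]
    for y in(35,25,18,12,7,2):
        go([-98,y,233],.4,60); f.append(round(float(robot.current_contact_force()[1]),1))
    robot.sleep(.15)
    go([-98,2,275],.4,150); go([-98,52,275],.4,200)
    return f
E
python3 - <<'E'
from h import *
from scipy.optimize import least_squares
d=cam('wrist')
W=np.array([M@(at_z(d,q,50)[:2]-p[:2]) for q in[(172,160),(387,160),(280,262),(195,220),(365,218)]])
print('bowl',least_squares(lambda c:np.hypot(*(W-c[:2]).T)-c[2],[-170,0,55]).x)
go([-265,0,25],.5,150,yaw=a)
go([-265,0,280],.5,250,yaw=a)
P,o=pose([-230,52,290],.4,YK); print(robot.inverse_kinematics(P,o),[robot.inverse_kinematics(*pose(q,.4,YK)) is not None for q in([-98,52,233],[-98,2,233])])
robot.move_ptp(P,o); robot.move_gripper(0)
go([-98,52,275],.4,200)
print(*tube(),robot.current_contact_force(),robot.current_t())
print(click(),robot.current_contact_force(),robot.current_t())
robot.sleep(.3); print(tube()[1])
E
```

```text
bowl [-174.84778171   -0.72630314   53.41411024]
[-0.69113895 -0.30243792  1.97557281  0.30683761  1.20074329 -0.88131211] [True, True]
[250 252 254 256 258 260 262 264 266 268 270 272 274 276 278 280 282 284
 286 288 290 292 294 296 298 300 302 304 306 308 310 312 314 316 318 320
 322 324 326 328 330 332 334 336 338 340 342 344] [18 17 17 16 13 14 16 17 18 19 18 18 18 16 15 14 16 17 18 18 18 18 18 16
 15 14 17 17 18 18 18 18 18 16  8 -1 -4 -4 -4 -4 -5 -6 -6 -8 -6 -6 -6 -6] [-0.63521818  0.25359282  0.13455894] 31.0
[-0.9, 2.0, 3.4, -0.9, -2.8, -0.2] [ 0.66294785 -0.16210038 -1.7239765 ] 34.1833
[18 18 18 15 13 13 14 17 18 18 18 17 17 16 15 14 16 17 18 18 18 19 19 18
 11  2 -3 -3 -5 -5 -5 -3 -4 -3 -5 -4 -5 -5 -4 -3 -6 -6 -6 -7 -6 -6 -6 -6]
```

The tube column dropped by one ball (20 mm), so that is one click. I make the second one and check again before the third.

Run:
```python
from h import *
top=lambda:(lambda z,v:z[np.where(v>6)[0].max()])(*tube())
print(top())
for i in(2,3):
    h0=top(); f=click(); robot.sleep(.3); h1=top(); print(i,f,h0,h1,robot.current_t())
    if abs(h0-h1-20)>5: print('unexpected');break
```

```text
298
2 [-0.1, 2.5, 3.9, -0.1, -3.0, 0.1] 298 280 38.1667
3 [0.4, 2.7, 2.2, 0.1, -3.0, 0.4] 280 262 41.75
```

Three balls are out. I retreat and check numerically the bowl's contents, the knob position against the first picture, and the petri dish.

Run:
```python
from h import *
import pickle
go([-98,52,300],.4,200); go([-270,52,300],.4,250)
P,o=pose([-290,0,200],.3,a); robot.move_ptp(P,o); robot.sleep(.3)
def brown(d):
    m=d['img'].astype(int); return ((m[...,2]-m[...,0]>25)&(m[...,2]-m[...,1]>8)).astype(np.uint8)
d=cam('wrist'); n,l,s,c=cv2.connectedComponentsWithStats(brown(d))
for i in range(1,n):
    if s[i,4]>40: print('wrist',s[i],M@(at_z(d,c[i],16)[:2]-p[:2]))
t0=pickle.load(open('top.pkl','rb')); t=cam('top')
red=lambda d:((d['img'][...,2].astype(int)-d['img'][...,1]>60)&(d['img'][...,2].astype(int)-d['img'][...,0]>60))[200:250,290:370]
A,B=red(t0),red(t); print('knob red',A.sum(),B.sum(),(A^B).sum())
x=slice(235,290),slice(375,430); print('petri diff',np.abs(t0['img'][x].astype(int)-t['img'][x]).mean())
n,l,s,c=cv2.connectedComponentsWithStats(brown(t))
for i in range(1,n):
    if s[i,4]>8 and 250<c[i][0]<390 and 235<c[i][1]<330: print('top',s[i],M@(at_z(t,c[i],16)[:2]-p[:2]))
print(robot.current_contact_force(),robot.current_t())
```

```text
wrist [  49    0  100   34 2325] [-38.94348834 205.4651966 ]
wrist [240  33  11  11  97] [-71.85501472  38.71268781]
wrist [   0   72   54  101 4222] [-168.94866285  297.34940124]
wrist [ 415   89   51   52 2048] [-158.24322544 -182.63762563]
wrist [282 135  18  18 252] [-192.62465804  -12.66470703]
wrist [260 137  24  32 468] [-202.85541133    7.96780546]
wrist [271 305   5  65 267] [-408.88502954    6.35721244]
wrist [282 305   5  65 261] [-409.25225981   -6.58909234]
wrist [   30   382   390    34 10131] [-482.42660171   44.70966899]
knob red 304 357 69
petri diff 5.246060606060606
top [317 281  12  16  96] [-203.58738749    8.25650119]
top [327 280   8   7  49] [-193.02084617  -11.3551921 ]
[ 0.43717107 -0.25356456  0.57806448] 44.5667
```

All three balls are in the bowl (one blob of 252 px, and a touching pair of 468 px). The petri dish is at (−158,−183), unmoved. I do one quick check of the knob's rest angle by its extents, then hand in.

Run:
```python
from h import *
import pickle
t0=pickle.load(open('top.pkl','rb')); t=cam('top')
e=[]
for d in(t0,t):
    m=d['img'].astype(int); r=((m[...,2]-m[...,1]>40)&(m[...,2]-m[...,0]>40))[205:238,303:370]; y,x=np.nonzero(r); e.append((x.min(),x.max(),y.min(),y.max(),x.mean(),y.mean(),r.sum()))
print(np.round(e,1))
if np.abs(np.subtract(*e))[:6].max()<=2.5: print(robot.hand_in())
```

```text
[[  0.   58.   11.   28.   30.9  19.1 497. ]
 [  0.   59.   11.   28.   30.7  19.4 572. ]]
the job is handed in; nothing more can be done
None
```

The job is handed in: by the final checks the bowl stands about 12 mm from the spout centre with three balls in it, the knob rests at its third click, and the petri dish has not moved. The verdict itself was not shown.

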